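Clear the unpacking board with the pusher

ROBOT

A 7-joint arm with a two-finger parallel gripper is mounted at the origin on a cart in front of the work surface, level with it; the furniture and walls round the work are solid. World frame = base frame: x ahead of the robot, y to its left, z up, the work surface at z = 0. Lengths are in mm, angles in rad, forces in N, time in s.
With the tool pointing down it reaches from about 425 to 800 mm from the base axis. Payload 8.3 kg.
Tool frame: the origin (TCP) lies at the very end of the fingers, on their centre line; the grasp point (between the pads) lies 19 mm behind it; z points along the fingers, y is the line along which they close (so a half turn about z gives the same grasp; the last joint's range is limited). The gripper opens to 85 mm and grips with 20 to 120 N. Pads are 22 mm wide; open, the fingers measure 114 mm over their backs; the gripper's body (76 mm by 85 mm) begins 54 mm behind the grasp point. The pads swing forward as they close: fully open they stand 13 mm farther back than shut.
Start: joints at [-0.063, 0.383, 0.016, 1.37, -0.006, 1.388, -0.046], TCP at [624.982, 0.047, 231.279] pointing down, gripper open.
Joint ranges: [-2.95, 2.95], [-0.25, 2.06], [-1.52, 1.56], [0.18, 2.33], [-1.44, 4.58], [0.02, 2.06], [-3.01, 3.01]. Speed limits (rad/s): [2.39, 2.39, 3.01, 3.01, 3.14, 3.14, 3.14].

INTERFACE

Orientations are given as [roll, pitch, yaw] about the fixed x, y, z axes, in that order (R = Rz(yaw) Ry(pitch) Rx(roll)).
In Python, from bench import read_state, snapshot, hand_in gives the robot as it stands. The module is installed in compiled form; this text tells all that it offers.
- The arm moves only by the tool drive_tool, never from a script. Its argument "increments" is a list of rows, each an object with "xyz": the shift along the tool's x, y, z in units of 50 mm (1.0 is 50 mm), a list of three; "rot": the turn, a rotation vector about the tool's x, y, z in rad, a list of three. In form: [{"xyz": [x, y, z], "rot": [rx, ry, rz]}, ...]. A call has 1 to 8 rows; each row is the pose to reach, as a shift and turn from the pose commanded when the call began, along the tool's axes at that moment; what a row does not reach only later rows make up. A row lasts 1/8 s, in which the tool goes at most 62.5 mm and 10.7 degrees, less where a joint would pass 70% of its speed; a pose out of reach is approached as far as the arm can. A call with a gripper value outside its range is refused whole. "hand" is the finger opening in mm, from 0 to 85.4, set as the call begins (left out, the last holds). The fingers move at their own pace and stop on an object; "force" is the grip in N (left out, the last holds). Time passes only in rows, so rows that repeat a pose let the fingers close. It gives the time, the measured TCP pose, the force, the opening and the grip force at its end, in the units of the state.
- read_state(): the state, without advancing time (a new reading comes with each control period).
- snapshot(name): name is "scene" or "side" or "wrist"; returns a dict with "color" (480x640x3 uint8, red, green, blue), "z_map" (480x640 float32, mm along the optical axis (not along the pixel's ray), 0 where there is no reading), "mtx" (3x3 intrinsics, pixels), "pose" (4x4, takes a point from camera to world coordinates). Camera axes: x right, y down, z forward; pixel columns grow to the right and rows downward; lengths in mm; the calibration is good to about 2 mm. A picture is of the moment at which its call begins.
- hand_in(): hands the job in; it is judged then, once.
The state is a dict: "time": time; "joint_pos": joint angles; "joint_velocities": joint speeds; "joint_efforts": joint torques, N m; "eef_pos": TCP position; "ee_rot": TCP orientation; "force": force on the tool from outside, world axes, zero at the start; "ft_torque": the same for the moment, N m; "opening": finger opening in mm; "gripper_force": force on a finger pad.
Only numpy, scipy, OpenCV 4.12 (cv2) and the standard library are available. Lean on these libraries where they do the work, as an engineer would, in place of code of your own. Each camera call takes 0.05 s, during which the arm holds its last target. There are 200 camera calls.

TASK

Clear the raised white board: first stand the jar upright in the plywood crate, without knocking it over. Then, with the pusher, shove the three splintery offcuts off the open far end of the board into the grey bin, never touching them with the gripper or arm itself, and stand the pusher back on its black rubber pad. Leave the conical flask and amber bottle where they are.

Things in the scene. Friction and masses are not known exactly. Their poses are not given: they have to be found in the camera images.
- board: (mm) fixed white board on legs, 260 (own x) x 210 (own y), top surface 105 above the worktop. A rail 8 thick, 18 high along each long side (194 clear between); both ends open. Origin: on the worktop under its centre; z up; own x points along the rails to the far end (own x = +130), under which the waste bin stands; within 0.15 rad of world x
- waste_bin: (mm) fixed open grey plastic bin, 165 (own x) x 230 (own y) x 95 high, walls and floor 5 thick. Origin: centre of its underside on the worktop; z up. Its near wall is tucked about 10 under the far end of the board, so that what passes the end falls in
- crate: (mm) fixed open plywood crate, 140 (own x) x 180 (own y) x 50 high, walls and floor 6 thick, empty; left or right of the board. Origin: centre of its underside on the worktop; z up
- pad: (mm) fixed flat black rubber pad, 120 (own x) x 230 (own y) x 4 thick, on the other side of the board from the crate; the pusher stands on it. Origin: centre of its underside on the worktop; z up
- pusher: (mm) loose aluminium pusher, 0.3 kg, standing on a foot plate 60 (own x) x 170 (own y) x 6. Origin: centre of the foot underside; z up. Upright blade 170 wide, 45 high along the front edge (face at own x = +30; at the start +x points roughly away from the robot). Wooden grip block over the origin, 28 (own x) x 60 (own y), top at 88; grip it across the 28, above the blade top
- jar: (mm) loose screw jar with white contents, a round body 55 in diameter and 67 high and above it a screw cap 46 in diameter up to 85 (opaque), 0.2 kg; stands upright on the board among the offcuts. Origin: centre of its underside; z up
- offcut_block: (mm) loose plain light-wood batten end, 36 (own x) x 72 (own y) x 30 high, about 50 g, lying on the board. Origin: its centre
- offcut_angle: (mm) loose piece of cardboard edge protector, an L section 36 (own x) x 36 high with legs 7 thick, 70 long in own y, about 30 g, lying on one leg with the other upright at own +x. Origin: the centre of its 36 x 70 x 36 extents
- offcut_step: (mm) loose light-wood moulding end of stepped section, 40 (own x) x 68 (own y) x 28 high, about 40 g, on the board. Origin: 14 above its underside, mid-length
- flask_1: (mm) bystander: conical flask, 65 in diameter, 104 high, loose, on the worktop left of the bin. Origin: centre of its underside
- amber_bottle: (mm) bystander: small amber bottle, 48 in diameter, 105 high, loose, on the worktop left of the flask. Origin: centre of its underside

How it is judged (in metres and radians):
On the way, in this order (a step that is already met when the one before it is completed fails the run):
1. the jar stands upright in the crate (x of jar in the frame of crate between -0.064 and 0.064 m and y of jar in the frame of crate between -0.084 and 0.084 m and z of jar in the frame of crate below 0.02 m and angle between jar's own z axis and vertical below 0.15 rad), for 0.2 s.
2. the pusher is lifted off its pad (height (world z) of pusher above 0.05 m), for 0.2 s.
3. all three offcuts are in the waste bin (x of offcut_block in the frame of waste_bin between -0.0775 and 0.0775 m and y of offcut_block in the frame of waste_bin between -0.11 and 0.11 m and z of each of offcut_block, offcut_angle, offcut_step in the frame of waste_bin below 0.085 m and x of offcut_angle in the frame of waste_bin between -0.0775 and 0.0775 m and y of offcut_angle in the frame of waste_bin between -0.11 and 0.11 m and x of offcut_step in the frame of waste_bin between -0.0775 and 0.0775 m and y of offcut_step in the frame of waste_bin between -0.11 and 0.11 m), for 0.2 s.
At the end, for the whole second after the job is handed in: Jar upright (0.15 rad) on the crate floor; centres of all three offcuts inside the waste bin walls and below 85 mm; pusher upright (0.1 rad) on the pad, its centre within 45 mm of the pad centre in pad x and y; all released and at rest (all of step 1 and all of step 3 and x of pusher in the frame of pad between -0.045 and 0.045 m and y of pusher in the frame of pad between -0.045 and 0.045 m and z of pusher in the frame of pad below 0.012 m and angle between pusher's own z axis and vertical below 0.1 rad and linear speed of pusher below 0.02 m/s and linear speed of each of offcut_block, offcut_angle, offcut_step, jar below 0.03 m/s); the robot touches nothing.
It fails at once if the gripper or arm touches an offcut (contact force between any of the fingers, the arm and offcut_block above 0.5 N or contact force between any of the fingers, the arm and offcut_angle above 0.5 N or contact force between any of the fingers, the arm and offcut_step above 0.5 N).
It fails at once if the jar is knocked over (angle between jar's own z axis and vertical above 0.6 rad).
It fails at once if a bystander is moved by more than 30 mm (distance of any of flask_1, amber_bottle from where it was at the start of the episode above 0.03 m).
It also fails if it takes over 64 s, if anything falls off the work surface, if the arm or the gripper's body presses on something with over 40 N, if the wrist force passes 120 N, or if a joint passes its speed limit or range.

## Working session

There is one attempt and no reset: what is moved stays moved. The work goes in short steps, Python scripts to look and compute and a tool call to move; the robot and the scene stay as the last step left them, time stands still between calls to the robot, and variables do not carry over. Pictures are saved under pics/ and viewed, at most 10 in all, crops included, and the job is handed in when it is done.

Besides the shell and the picture viewer there is one more tool, called after ">>>" as a command line: name --argument value ..., lists and objects as JSON in quotes. drive_tool: Moves the arm, as the interface text tells. Its arguments: {"type":"object","properties":{"increments":{"type":"array"},"hand":{"type":"number"},"force":{"type":"number"}},"required":["increments"]}

```bash
mkdir -p pics
python3 - <<'E'
from bench import *
import cv2,numpy as np,pickle
print(read_state())
d={}
for n in ["scene","side"]:
    s=snapshot(n);d[n]=s;cv2.imwrite(f"pics/{n}0.png",s["color"][:,:,::-1]);print(n,s["mtx"].tolist(),s["pose"].round(3).tolist())
pickle.dump(d,open("s0.pkl","wb"))
E
```

```text
{'time': 0.0, 'joint_pos': array([-0.06286069,  0.38426061,  0.01637357,  1.37117373, -0.00626725,
        1.38819377, -0.04648814]), 'joint_velocities': array([ 1.82404044e-04,  1.71710072e-05,  2.53063023e-04,  1.32563273e-03,
        3.11237176e-04, -1.45268226e-06,  1.72647146e-03]), 'joint_efforts': array([-4.50568632e-04, -6.27588844e+01,  8.43669288e-01, -3.71825659e+01,
        1.65239023e-02,  1.39937960e-02, -1.08329079e-04]), 'eef_pos': array([ 6.24491002e+02, -4.97300973e-04,  2.30256018e+02]), 'ee_rot': array([-3.13960838e+00,  6.92885792e-05,  1.57083892e+00]), 'force': array([-0.81975595,  0.19299199,  0.09568259]), 'ft_torque': array([ 0.03729532, -0.02807019,  0.00567303]), 'gripper_force': 0.0, 'opening': 85.50584548178122}
scene [[572.6889645733258, 0.0, 317.2906119131177], [0.0, 572.6889645733258, 240.21584520385207], [0.0, 0.0, 1.0]] [[-0.724, -0.495, 0.48, -127.898], [-0.69, 0.521, -0.502, 795.807], [-0.002, -0.695, -0.719, 1203.119], [0.0, 0.0, 0.0, 1.0]]
side [[608.3680297156955, 0.0, 322.77215798614867], [0.0, 608.3680297156955, 238.6807547765242], [0.0, 0.0, 1.0]] [[-1.0, -0.021, 0.006, 603.683], [-0.014, 0.386, -0.922, 1454.057], [0.017, -0.922, -0.387, 693.617], [0.0, 0.0, 0.0, 1.0]]
```

View pics/scene0.png

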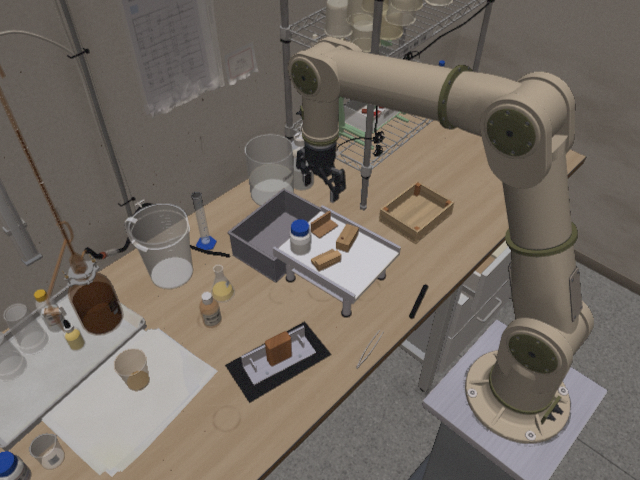

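View pics/side0.png

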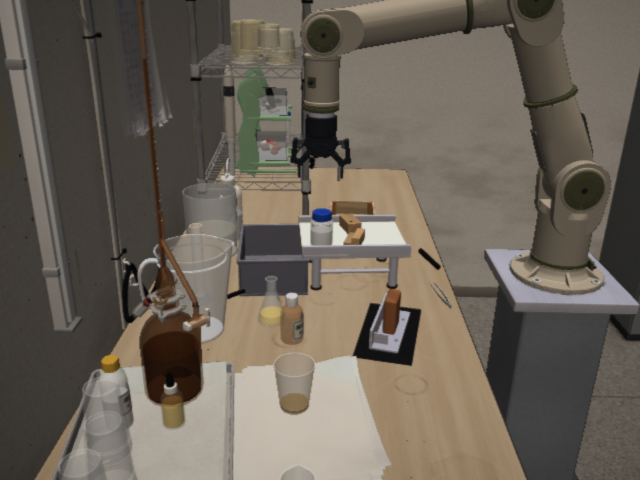

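The scene view shows the board at about (340,250), with the jar at (300,237) and three offcuts at (325,225), (347,237) and (326,260). The crate is at (416,212), the pad and pusher at (278,358), and the bin at (270,235). The side view agrees. Next I'll build an orthographic map from the depth data.

```bash
cat > h.py <<'E'
import numpy as np,cv2
from bench import *
def cloud(s):
    z=s["z_map"];v,u=np.nonzero(z>0);d=z[v,u].astype(float);K=s["mtx"]
    P=np.c_[(u-K[0,2])*d/K[0,0],(v-K[1,2])*d/K[1,1],d]
    return P@s["pose"][:3,:3].T+s["pose"][:3,3],s["color"][v,u]
def proj(s,p):
    q=(np.asarray(p,float)-s["pose"][:3,3])@s["pose"][:3,:3]
    return (q@s["mtx"].T)[...,:2]/q[...,2:]
def ortho(s,x0,x1,y0,y1,zmin,zmax,sc):  # up = +x, left = +y
    P,C=cloud(s);m=(P[:,0]>x0)&(P[:,0]<x1)&(P[:,1]>y0)&(P[:,1]<y1)&(P[:,2]>zmin)&(P[:,2]<zmax)
    P,C=P[m],C[m];o=np.argsort(P[:,2]);P,C=P[o],C[o]
    im=np.zeros((int((x1-x0)*sc),int((y1-y0)*sc),3),np.uint8)
    r=((x1-P[:,0])*sc).astype(int).clip(0,im.shape[0]-2);c=((y1-P[:,1])*sc).astype(int).clip(0,im.shape[1]-2)
    for a in(0,1):
        for b in(0,1): im[r+a,c+b]=C[:,::-1]
    for x in range(int(x0)//100*100,int(x1),100):
        if x>x0: cv2.putText(im,str(x),(0,int((x1-x)*sc)),0,.4,(0,255,255));cv2.line(im,(0,int((x1-x)*sc)),(im.shape[1],int((x1-x)*sc)),(0,255,255),1)
    for y in range(int(y0)//100*100,int(y1),100):
        if y>y0: cv2.putText(im,str(y),(int((y1-y)*sc),10),0,.4,(0,255,0));cv2.line(im,(int((y1-y)*sc),0),(int((y1-y)*sc),im.shape[0]),(0,255,0),1)
    return im
E
python3 - <<'E'
from h import *
import pickle
d=pickle.load(open("s0.pkl","rb"))
s=snapshot("wrist");d["wrist"]=s;pickle.dump(d,open("s0.pkl","wb"))
print(s["mtx"].tolist(),s["pose"].round(3).tolist())
cv2.imwrite("pics/o.png",ortho(d["scene"],400,950,-350,430,-20,215,1))
cv2.imwrite("pics/w0.png",s["color"][:,:,::-1])
E
```

```text
[[408.2554940184169, 0.0, 318.266421546511], [0.0, 408.2554940184169, 240.1771142508194], [0.0, 0.0, 1.0]] [[1.0, -0.0, -0.002, 623.82], [-0.001, -0.963, -0.269, 68.253], [-0.002, 0.269, -0.963, 373.373], [0.0, 0.0, 0.0, 1.0]]
```

View pics/o.png

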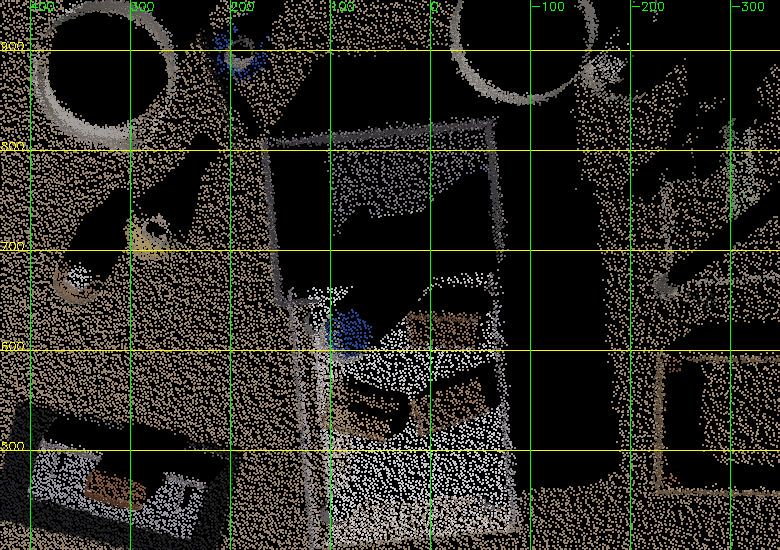

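View pics/w0.png

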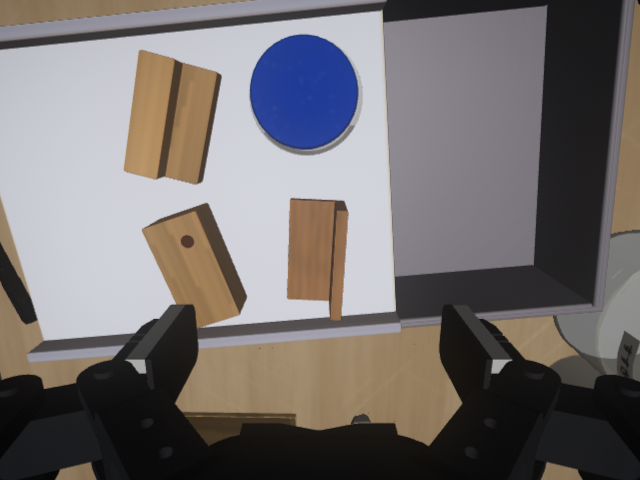

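The ortho map puts the board at x≈410–675 with yaw≈+0.085. The jar is at about (620,85), the pad at about (480,310), and the crate beyond y<-228. In the wrist view the cap is at (304,92), the L at (315,250) with its upright leg toward the far side, the step at (172,117) and the block at (193,265). Next come the numeric fits.

Run:
```python
from h import *
import pickle
d=pickle.load(open("s0.pkl","rb"))
def rep(n,P):
    if len(P)<5: print(n,len(P));return
    r=cv2.minAreaRect(P[:,:2].astype(np.float32)); print(n,len(P),"rect",np.round(r[0],1),np.round(r[1],1),round(r[2],1),"z",np.percentile(P[:,2],[5,50,95]).round(1))
def box(P,x0,x1,y0,y1,z0,z1): return (P[:,0]>x0)&(P[:,0]<x1)&(P[:,1]>y0)&(P[:,1]<y1)&(P[:,2]>z0)&(P[:,2]<z1)
for n in ["scene","side","wrist"]:
    P,C=cloud(d[n]);C=C.astype(int);print("==",n)
    blue=(C[:,2]>C[:,0]+60)
    m=blue&box(P,520,720,0,160,150,230);rep("cap",P[m&(P[:,2]>np.percentile(P[m,2],95)-5)] if m.any() else P[m])
    rep("grip",P[box(P,430,530,240,400,80,100)])
    rep("pusherfoot",P[box(P,400,560,200,430,6,60)])
    dark=C.max(1)<60
    rep("pad",P[box(P,380,600,150,450,-3,9)&dark])
    rep("crate",P[box(P,400,680,-460,-200,42,60)])
    wood=(C[:,0]>C[:,2]+25)
    rep("wood",P[wood&box(P,420,690,-100,150,110,160)])
    for nm,a in(("railL",(420,640,95,150)),("railR",(420,660,-110,-50))):
        m=box(P,*a,117,130)
        if m.sum()>20: print(nm,m.sum(),np.polyfit(P[m,0]-550,P[m,1],1).round(4),np.median(P[m,2]).round(1))
    rep("board",P[box(P,380,720,-100,160,100,109)&~wood])
    rep("bin",P[box(P,640,860,-120,200,88,100)&~wood])
    rep("flask",P[box(P,640,780,230,330,90,110)]);rep("amb",P[box(P,640,780,330,400,90,115)])
# wrist pixels at given heights
s=d["wrist"];K=s["mtx"];R=s["pose"][:3,:3];t=s["pose"][:3,3]
def at(u,v,z):
    r=R@np.array([(u-K[0,2])/K[0,0],(v-K[1,2])/K[1,1],1]);return (t+r*(z-t[2])/r[2]).round(1)
for n,u,v,z in [("cap",304,92,190),("farL",383,4,123),("farR",398,325,123),("nearR",40,352,123),
 ("step1",140,50,133),("step2",221,73,119),("step3",201,184,119),("step4",125,170,133),("blk",143,229,135),("blk",208,204,135),("blk",240,314,135),("L",290,198,112),("L",347,208,141),("L",340,320,141),("L",288,299,112)]: print(n,at(u,v,z))
```

```text
== scene
cap 153 rect [615.5  83.8] [43. 45.] 46.1 z [188.9 191.1 193.8]
grip 296 rect [458.7 315.1] [60.1 31.5] 71.4 z [82.5 91.  95.1]
pusherfoot 2121 rect [477.9 315. ] [228.9 154.8] 89.4 z [ 6.4 11.5 49.2]
pad 1651 rect [464.9 314.8] [229.  121.8] 77.5 z [0.3 4.1 7.7]
crate 644 rect [ 562.2 -318.8] [191.4 219.1] 88.1 z [42.8 48.7 54.8]
wood 1136 rect [529.9  16.5] [239.1 184.8] 5.7 z [111.6 129.1 139.8]
railL 393 [3.04000e-02 1.22478e+02] 122.2
railR 290 [  0.0883 -72.5296] 122.3
board 3397 rect [553.9  25.1] [295.9 230.7] 7.9 z [101.6 105.2 108.4]
bin 618 rect [755.1  22.6] [174.8 306.9] 11.8 z [88.8 94.  98.8]
flask 82 rect [722.8 274.7] [26.6 26.9] 6.1 z [ 91.7  99.7 107.2]
amb 106 rect [671.3 352.3] [23.3 28.4] 44.0 z [ 91.5 103.2 108.6]
== side
cap 105 rect [616.7  86.6] [47.  40.9] 68.0 z [188.  190.3 192.5]
grip 230 rect [463.6 316.6] [65.6 28.7] 75.4 z [82.4 90.7 93.5]
pusherfoot 1483 rect [467.5 320.1] [221.  116.7] 78.5 z [ 6.4 12.3 51. ]
pad 1596 rect [465.3 317.2] [234.1 117.4] 77.7 z [1.8 4.2 6.5]
crate 185 rect [ 567.7 -338.5] [240.2 151.2] 8.1 z [42.6 48.3 52.3]
wo
[... 543 characters left out ...]
.9] [12.9  2.5] 5.5 z [42.1 44.  47. ]
wood 21981 rect [542.4  14.8] [258.7 188.6] 5.2 z [112.  132.7 140.6]
railL 6460 [7.55000e-02 1.24172e+02] 123.0
railR 3703 [  0.0908 -73.6273] 123.0
board 78803 rect [541.1  24.9] [260.2 196.5] 5.1 z [104.4 105.5 106.7]
bin 8319 rect [798.7  20.4] [244.  179.3] 76.0 z [88.9 94.6 96.4]
flask 0
amb 0
cap [617.4  82.1 190. ]
farL [658.8 132.6 123. ]
farR [677.1 -61.3 123. ]
nearR [431. -82. 123.]
step1 [526.8 107.9 133. ]
step2 [566.8  97.9 119. ]
step3 [550.1  33.5 119. ]
step4 [510.4  43.6 133. ]
blk [517.7   8.6 135. ]
blk [558.   23.8 135. ]
blk [573.2 -47.4 135. ]
L [605.   23.5 112. ]
L [639.9  22.6 141. ]
L [636.8 -48.5 141. ]
L [602.2 -47.2 112. ]
```

Run:
```python
from h import *
import pickle
d=pickle.load(open("s0.pkl","rb"))
for n in ["scene","side"]:
    P,C=cloud(d[n]);C=C.astype(int)
    m=(P[:,0]>430)&(P[:,0]<620)&(P[:,1]>-450)&(P[:,1]<-215)&(P[:,2]>44)&(P[:,2]<56)&(C[:,0]>C[:,2]+20)
    r=cv2.minAreaRect(P[m,:2].astype(np.float32));print(n,m.sum(),r)
    m=(P[:,0]>430)&(P[:,0]<500)&(P[:,1]>260)&(P[:,1]<370)&(P[:,2]>87)&(P[:,2]<97)
    q=P[m,:2];c=q-q.mean(0);w,v=np.linalg.eigh(c.T@c);print("grip",q.mean(0),np.degrees(np.arctan2(v[1,1],v[0,1])),cv2.minAreaRect(q.astype(np.float32)))
    # blade white top
    m=(P[:,0]>430)&(P[:,0]<560)&(P[:,1]>200)&(P[:,1]<420)&(P[:,2]>44)&(P[:,2]<54)&(C.min(1)>90)
    print("blade",m.sum(),np.polyfit(P[m,1]-315,P[m,0],1) if m.sum()>5 else 0)
x0,x1,y0,y1=340,480,170,260
im=cv2.resize(d["scene"]["color"][y0:y1,x0:x1],None,fx=5,fy=5,interpolation=cv2.INTER_CUBIC)
cv2.imwrite("pics/crate.png",im[:,:,::-1])
```

```text
scene 526 ((526.005859375, -317.2862548828125), (191.7751922607422, 144.78506469726562), 88.759521484375)
grip [459.92577583 315.69711678] 74.9548138595266 ((458.9242248535156, 315.4307556152344), (58.05333709716797, 31.568851470947266), 69.75621032714844)
blade 91 [2.73766887e-01 4.88726030e+02]
side 155 ((527.11376953125, -346.82586669921875), (138.1211395263672, 139.07281494140625), 89.07450866699219)
grip [463.51374705 319.36903891] 73.33101432478387 ((463.1646423339844, 316.7073974609375), (65.57173156738281, 27.14842987060547), 75.70035552978516)
blade 123 [2.64609173e-01 4.90771761e+02]
```

>>> drive_tool --increments '[{"xyz": [1.64,-0.15,0],"rot": [0,0,0]},{"xyz": [1.64,-0.15,0],"rot": [0,0,0]},{"xyz": [1.64,-0.15,0],"rot": [0,0,0]},{"xyz": [1.64,-0.15,0],"rot": [0,0,0]}]' --hand 75

```text
time: 0.65
eef_pos: [617.6, 80.3, 231.1]
ee_rot: [-3.141, 0.001, 1.569]
force: [-0.3, -0.2, -0.8]
opening: 74.7
gripper_force: 0.0
```

>>> drive_tool --increments '[{"xyz": [0.02,0,1.0],"rot": [0,0,0]},{"xyz": [0.02,0,1.8],"rot": [0,0,0]},{"xyz": [0.02,0,1.8],"rot": [0,0,0]}]'

```text
time: 1.02
eef_pos: [615.4, 80.5, 137.9]
ee_rot: [-3.135, 0.002, 1.568]
force: [-0.3, -0.7, 0.3]
opening: 75.0
gripper_force: 0.0
```

>>> drive_tool --increments '[{"xyz": [0,0,0],"rot": [0,0,0]},{"xyz": [0,0,0],"rot": [0,0,0]},{"xyz": [0,0,0],"rot": [0,0,0]},{"xyz": [0,0,0],"rot": [0,0,0]},{"xyz": [0,0,0],"rot": [0,0,0]}]' --hand 40 --force 40

```text
time: 1.65
eef_pos: [619.0, 82.8, 143.9]
ee_rot: [3.137, -0.0, 1.57]
force: [0.0, -1.4, 6.6]
opening: 53.0
gripper_force: 42.9
```

>>> drive_tool --increments '[{"xyz": [0,0,-0.6],"rot": [0,0,0]},{"xyz": [0,0,-1.6],"rot": [0,0,0]},{"xyz": [-0.4,-0.1,-1.8],"rot": [0,0,0]},{"xyz": [-1.1,-0.3,-1.8],"rot": [0,0,0]},{"xyz": [-1.9,-0.5,-1.8],"rot": [0,0,0]},{"xyz": [-2.8,-0.7,-1.8],"rot": [0,0,0]},{"xyz": [-3.6,-0.9,-1.8],"rot": [0,0,0]},{"xyz": [-4.4,-1.1,-1.8],"rot": [0,0,0]}]'

```text
time: 2.65
eef_pos: [561.3, -139.0, 230.9]
ee_rot: [-3.141, 0.0, 1.57]
force: [-0.5, -0.0, -2.2]
opening: 52.9
gripper_force: 42.7
```

>>> drive_tool --increments '[{"xyz": [-0.8,-0.2,0],"rot": [0,0,0]},{"xyz": [-1.6,-0.4,0],"rot": [0,0,0]},{"xyz": [-2.4,-0.6,0],"rot": [0,0,0]},{"xyz": [-3.0,-0.7,0],"rot": [0,0,0]},{"xyz": [-3.4,-0.72,0],"rot": [0,0,0]},{"xyz": [-3.6,-0.72,0],"rot": [0,0,0]},{"xyz": [-3.6,-0.72,0],"rot": [0,0,0]}]'

```text
time: 3.52
eef_pos: [526.7, -316.8, 230.9]
ee_rot: [-3.141, -0.0, 1.571]
force: [-0.3, -0.3, -1.4]
opening: 53.3
gripper_force: 42.7
```

Run:
```python
from h import *
print(read_state()["eef_pos"],read_state()["ee_rot"])
s=snapshot("wrist");cv2.imwrite("pics/w1.png",s["color"][:,:,::-1])
P,C=cloud(s);C=C.astype(int)
m=(P[:,0]>420)&(P[:,0]<640)&(P[:,1]>-450)&(P[:,1]<-200)&(P[:,2]>44)&(P[:,2]<56)&(C[:,0]>C[:,2]+20)
print(m.sum(),cv2.minAreaRect(P[m,:2].astype(np.float32)),np.median(P[m,2]))
```

```text
[ 526.66500284 -316.78599064  230.94488761] [-3.14118183e+00 -4.61030312e-04  1.57085606e+00]
5415 ((527.4993896484375, -308.9490661621094), (161.41702270507812, 140.27679443359375), 89.06925201416016) 50.24695040165375
```

View pics/w1.png

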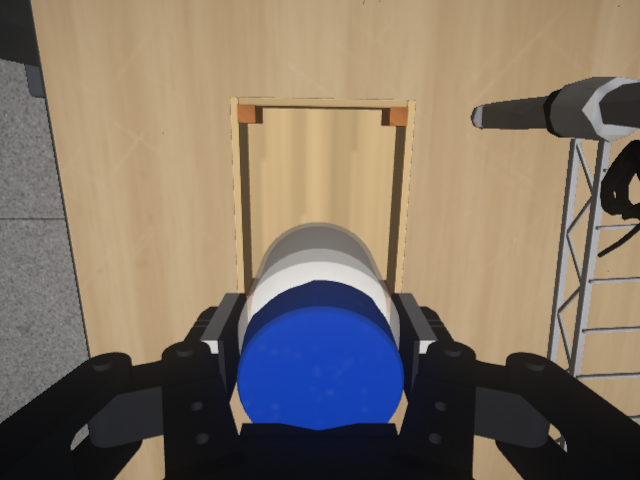

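The crate is centred at about (527.5,-318). The jar hangs upright above it.

>>> drive_tool --increments '[{"xyz": [0,0,0.9],"rot": [0,0,0]},{"xyz": [0,0,1.8],"rot": [0,0,0]},{"xyz": [0,0,2.7],"rot": [0,0,0]},{"xyz": [0,0,3.4],"rot": [0,0,0]},{"xyz": [0,0,3.6],"rot": [0,0,0]},{"xyz": [0,0,3.7],"rot": [0,0,0]},{"xyz": [0,0,3.75],"rot": [0,0,0]},{"xyz": [0,0,3.75],"rot": [0,0,0]}]'

```text
time: 4.58
eef_pos: [527.3, -317.3, 45.0]
ee_rot: [3.14, 0.001, 1.571]
force: [0.6, -0.1, -0.9]
opening: 53.2
gripper_force: 42.7
```

>>> drive_tool --increments '[{"xyz": [0,0,0.03],"rot": [0,0,0]},{"xyz": [0,0,0.06],"rot": [0,0,0]},{"xyz": [0,0,0.06],"rot": [0,0,0]}]'

```text
time: 4.95
eef_pos: [527.3, -317.6, 44.8]
ee_rot: [3.139, 0.001, 1.57]
force: [-8.2, 5.6, 23.0]
opening: 52.9
gripper_force: 44.9
```

>>> drive_tool --increments '[{"xyz": [0,0,0],"rot": [0,0,0]},{"xyz": [0,0,0],"rot": [0,0,0]},{"xyz": [0,0,0],"rot": [0,0,0]},{"xyz": [0,0,0],"rot": [0,0,0]}]' --hand 70

```text
time: 5.45
eef_pos: [526.4, -316.9, 40.5]
ee_rot: [-3.141, -0.0, 1.571]
force: [-0.5, 0.6, 0.1]
opening: 69.7
gripper_force: 0.0
```

>>> drive_tool --increments '[{"xyz": [0,0,-0.5],"rot": [0,0,0]},{"xyz": [0,0,-1.3],"rot": [0,0,0]},{"xyz": [0,0,-2.3],"rot": [0,0,0]},{"xyz": [0,0,-3.4],"rot": [0,0,0]},{"xyz": [0,0,-4.0],"rot": [0,0,0]},{"xyz": [0,0,-4.0],"rot": [0,0,0]}]'

```text
time: 6.2
eef_pos: [527.7, -317.8, 244.0]
ee_rot: [3.137, 0.003, 1.571]
force: [0.3, 0.2, -0.1]
opening: 69.9
gripper_force: 0.0
```

Run:
```python
from h import *
st=read_state();print(st["eef_pos"],st["ee_rot"],st["joint_pos"].round(2))
s=snapshot("wrist")
P,C=cloud(s);C=C.astype(int)
m=(C[:,2]>C[:,0]+60)&(P[:,2]>60)&(P[:,1]<-200)
m&=(P[:,2]>np.percentile(P[m,2],90)-4);print(m.sum(),cv2.minAreaRect(P[m,:2].astype(np.float32)),np.percentile(P[m,2],[5,50,95]))
```

```text
[ 527.68966511 -317.7917833   243.97463039] [3.13664384e+00 2.54381704e-03 1.57071036e+00] [ 0.35  0.36  0.19  1.39 -0.07  1.4   0.54]
2860 ((525.5704956054688, -318.0577087402344), (44.77219772338867, 44.9385871887207), 0.41343703866004944) [90.41311089 91.70139656 92.86809207]
```

>>> drive_tool --increments '[{"xyz": [0.8,0,0],"rot": [0,0,0]},{"xyz": [1.9,-0.1,0],"rot": [0,0,0]},{"xyz": [3.0,-0.2,0],"rot": [0,0,0]},{"xyz": [4.1,-0.3,0],"rot": [0,0,0]},{"xyz": [5.2,-0.4,0],"rot": [0,0,0]},{"xyz": [6.3,-0.5,0],"rot": [0,0,0]},{"xyz": [7.4,-0.6,0],"rot": [0,0,0]},{"xyz": [8.5,-0.7,0],"rot": [0,0,0]}]'

```text
time: 7.25
eef_pos: [490.3, 109.6, 239.2]
ee_rot: [-3.139, 0.001, 1.571]
force: [0.2, -0.5, 0.6]
opening: 69.8
gripper_force: 0.0
```

>>> drive_tool --increments '[{"xyz": [1.1,-0.15,0],"rot": [0,0,0.05]},{"xyz": [2.2,-0.35,0],"rot": [0,0,0.13]},{"xyz": [3.2,-0.5,0],"rot": [0,0,0.2]},{"xyz": [4.0,-0.6,0],"rot": [0,0,0.262]},{"xyz": [4.18,-0.62,0],"rot": [0,0,0.262]},{"xyz": [4.18,-0.62,0],"rot": [0,0,0.262]},{"xyz": [4.18,-0.62,0],"rot": [0,0,0.262]}]'

```text
time: 8.12
eef_pos: [461.1, 315.2, 240.2]
ee_rot: [-3.141, 0.001, 1.307]
force: [0.6, 0.3, -0.4]
opening: 70.1
gripper_force: 0.0
```

Run:
```python
from h import *
st=read_state();print(st["eef_pos"],st["ee_rot"],st["joint_pos"].round(2))
s=snapshot("wrist");cv2.imwrite("pics/w2.png",s["color"][:,:,::-1])
P,C=cloud(s);C=C.astype(int)
def f(n,m):
    q=P[m,:2];print(n,m.sum(),cv2.minAreaRect(q.astype(np.float32)),np.median(P[m,2]),q.mean(0))
b=(P[:,0]>400)&(P[:,0]<560)&(P[:,1]>180)&(P[:,1]<450)
f("grip",b&(P[:,2]>88)&(P[:,2]<96))
f("blade",b&(P[:,2]>46)&(P[:,2]<53)&(C.min(1)>80))
f("foot",b&(P[:,2]>6)&(P[:,2]<53))
f("pad",b&(P[:,2]>-2)&(P[:,2]<7)&(C.max(1)<60))
```

```text
[461.10753755 315.1675133  240.23254101] [-3.14136647e+00  1.30217332e-03  1.30682120e+00] [-0.45  0.25 -0.25  1.53  0.06  1.37 -0.97]
grip 2713 ((461.9284362792969, 313.965087890625), (58.34733581542969, 27.15582847595215), 74.29891967773438) 92.03096182053196 [462.18365851 315.015574  ]
blade 1460 ((483.10260009765625, 308.005615234375), (169.30712890625, 16.108768463134766), 74.8857192993164) 49.30825039501639 [489.14395034 312.06546567]
foot 10459 ((470.3938293457031, 335.00048828125), (265.8673400878906, 122.79276275634766), 76.01559448242188) 10.878099097152472 [470.59321101 329.60618411]
pad 16935 ((464.3533935546875, 315.2590637207031), (228.02682495117188, 118.3493881225586), 77.8044662475586) 4.507517404557802 [471.01770063 333.74693296]
```

View pics/w2.png

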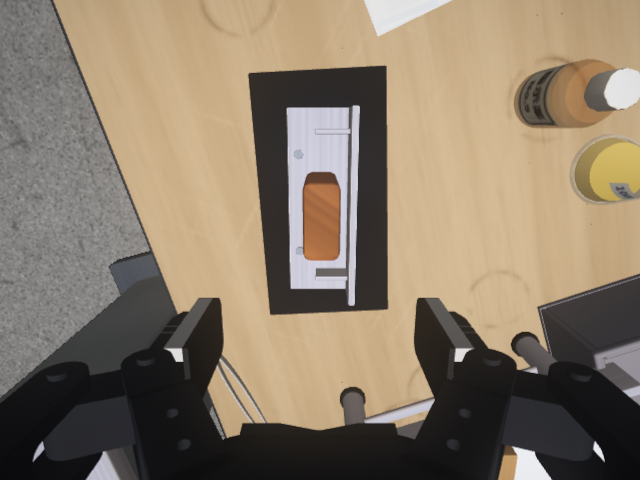

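The pusher grip is at (462,315), seen at pixels (322,217), and aligned with the tool. The pad centre is at (464.4,315.3).

>>> drive_tool --increments '[{"xyz": [0,0.01,1.0],"rot": [0,0,0]},{"xyz": [0,0.01,2.0],"rot": [0,0,0]},{"xyz": [0,0.01,3.0],"rot": [0,0,0]},{"xyz": [0,0.01,3.5],"rot": [0,0,0]},{"xyz": [0,0.01,3.68],"rot": [0,0,0]},{"xyz": [0,0.01,3.68],"rot": [0,0,0]}]'

```text
time: 8.93
eef_pos: [461.4, 316.4, 57.2]
ee_rot: [3.141, -0.0, 1.308]
force: [0.1, 0.4, 0.5]
opening: 69.8
gripper_force: 0.0
```

>>> drive_tool --increments '[{"xyz": [0,0,0],"rot": [0,0,0]},{"xyz": [0,0,0],"rot": [0,0,0]},{"xyz": [0,0,0],"rot": [0,0,0]},{"xyz": [0,0,0],"rot": [0,0,0]},{"xyz": [0,0,0],"rot": [0,0,0]},{"xyz": [0,0,0],"rot": [0,0,0]}]' --hand 15 --force 100

```text
time: 9.68
eef_pos: [461.9, 317.3, 58.0]
ee_rot: [3.14, -0.002, 1.308]
force: [0.5, -1.5, 7.2]
opening: 27.0
gripper_force: 97.8
```

>>> drive_tool --increments '[{"xyz": [0,0,-0.6],"rot": [0,0,0]},{"xyz": [0,0,-1.6],"rot": [0,0,0]},{"xyz": [0,0,-2.6],"rot": [0,0,0]},{"xyz": [0,0,-3.3],"rot": [0,0,0]},{"xyz": [-0.5,0.1,-3.4],"rot": [0,0,-0.05]},{"xyz": [-1.4,0.3,-3.4],"rot": [0,0,-0.1]},{"xyz": [-2.3,0.5,-3.4],"rot": [0,0,-0.15]},{"xyz": [-3.2,0.7,-3.4],"rot": [0,0,-0.2]}]'

```text
time: 10.68
eef_pos: [452.5, 151.8, 226.3]
ee_rot: [-3.14, 0.0, 1.511]
force: [1.4, -0.1, -2.2]
opening: 26.8
gripper_force: 99.4
```

```bash
cat > to.py <<'E'
import sys,numpy as np
from bench import read_state
from scipy.spatial.transform import Rotation as R
st=read_state();r=R.from_euler("xyz",st["ee_rot"]);p=st["eef_pos"]
x,y,z,a=map(float,sys.argv[1:5]) # a = pusher yaw deg
t=R.from_euler("xyz",[np.pi,0,np.pi/2+np.radians(a)])
print(p.round(1),st["ee_rot"].round(3),"xyz",(r.inv().apply(np.array([x,y,z])-p)/50).round(3),"rot",(r.inv()*t).as_rotvec().round(3),st["joint_pos"].round(2))
E
python3 to.py 446 16.5 228 5.1
```

```text
[452.5 151.8 226.3] [-3.14   0.     1.511] xyz [-2.709  0.032 -0.034] rot [-0.001  0.    -0.149] [-0.23  0.08 -0.17  1.76  0.01  1.31 -0.46]
```

>>> drive_tool --increments '[{"xyz": [-0.9,0.01,0],"rot": [0,0,-0.05]},{"xyz": [-1.7,0.02,0],"rot": [0,0,-0.1]},{"xyz": [-2.4,0.03,0],"rot": [0,0,-0.149]},{"xyz": [-2.7,0.03,0],"rot": [0,0,-0.149]},{"xyz": [-2.7,0.03,0],"rot": [0,0,-0.149]},{"xyz": [-2.7,0.03,0],"rot": [0,0,-0.149]}]'

```text
time: 11.42
eef_pos: [446.4, 20.2, 226.7]
ee_rot: [-3.141, -0.001, 1.66]
force: [0.0, -0.5, -2.9]
opening: 27.0
gripper_force: 99.3
```

```bash
python3 to.py 446 16.5 228 5.1
python3 - <<'E'
from h import *
for n in ("scene","side"):
    s=snapshot(n);P,C=cloud(s);C=C.astype(int)
    b=(P[:,0]>380)&(P[:,0]<560)&(P[:,1]>-110)&(P[:,1]<130)
    m=b&(P[:,2]>150)&(P[:,2]<226)&(C.min(1)>70)
    q=P[m];print(n,m.sum(),np.percentile(q[:,2],[1,5,50,95,99]).round(1),cv2.minAreaRect(q[:,:2].astype(np.float32)))
    # top edge of blade
    r=b&(P[:,2]>212)&(P[:,2]<226)&(C.min(1)>70);print(r.sum(),np.degrees(np.arctan(np.polyfit(P[r,1],P[r,0],1))).round(1)[0])
    uv=proj(s,[446,16,190]).astype(int);print(uv)
    im=s["color"][max(uv[1]-75,0):uv[1]+75,uv[0]-100:uv[0]+100];cv2.imwrite(f"pics/p_{n}.png",cv2.resize(im,None,fx=3,fy=3,interpolation=2)[:,:,::-1])
a=cv2.imread("pics/p_scene.png");b=cv2.imread("pics/p_side.png");h=min(len(a),len(b));cv2.imwrite("pics/p2.png",cv2.resize(np.hstack([a[:h],b[:h]]),(800,int(800*h/(a.shape[1]+b.shape[1])))))
E
```

```text
[446.4  20.2 226.7] [-3.141e+00 -1.000e-03  1.660e+00] xyz [-0.073 -0.015 -0.027] rot [-0.    -0.001 -0.   ] [-0.07  0.   -0.04  1.83 -0.    1.3  -0.03]
scene 1101 [174.1 175.9 180.5 216.4 220.5] ((445.94366455078125, 17.732383728027344), (63.32792663574219, 175.18836975097656), 5.240754127502441)
88 -5.4
[368 245]
side 445 [174.4 176.  183.  218.4 219.5] ((447.64990234375, 16.94512176513672), (61.088748931884766, 184.119384765625), 5.115026473999023)
73 -5.0
[390 203]
```

View pics/p2.png

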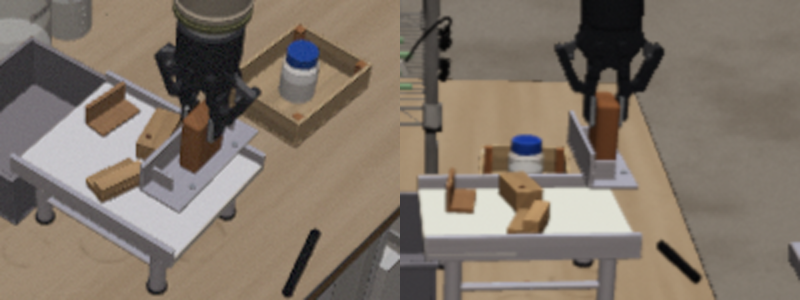

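The pusher hangs level at 5.1° yaw above the near end of the board, with the offcuts ahead of it and the jar standing in the crate.

>>> drive_tool --increments '[{"xyz": [-0.04,0,0.4],"rot": [0,0,0]},{"xyz": [-0.04,0,0.8],"rot": [0,0,0]},{"xyz": [-0.04,0,1.1],"rot": [0,0,0]},{"xyz": [-0.04,0,1.25],"rot": [0,0,0]},{"xyz": [-0.04,0,1.34],"rot": [0,0,0]},{"xyz": [-0.04,0,1.34],"rot": [0,0,0]}]'

```text
time: 12.28
eef_pos: [446.7, 16.6, 159.9]
ee_rot: [3.142, -0.0, 1.658]
force: [-0.0, -0.4, -3.4]
opening: 26.8
gripper_force: 99.2
```

```bash
python3 to.py 446 18 159 5.1
python3 - <<'E'
from h import *
for n in ("scene","side"):
    s=snapshot(n);P,C=cloud(s);C=C.astype(int)
    b=(P[:,0]>415)&(P[:,0]<465)&(P[:,1]>-50)&(P[:,1]<90)
    m=b&(P[:,2]>108)&(P[:,2]<118)&(C.min(1)>70)
    q=P[m];print(n,m.sum(),np.median(q[:,2]))
    # blade top
    m=(P[:,0]>415)&(P[:,0]<500)&(P[:,1]>-110)&(P[:,1]<140)&(P[:,2]>144)&(P[:,2]<160)&(C.min(1)>70)
    print(m.sum(),np.percentile(P[m],[2,50,98],axis=0).round(1).tolist())
E
```

```text
[446.7  16.6 159.9] [ 3.142 -0.     1.658] xyz [ 0.03  -0.012  0.018] rot [ 0.    -0.    -0.002] [-0.07  0.06 -0.04  1.93  0.    1.15 -0.02]
scene 497 112.76284451972083
87 [[462.8, 23.6, 144.6], [467.3, 65.3, 150.6], [475.0, 101.3, 155.1]]
side 131 112.2953507165438
77 [[466.2, -61.7, 145.1], [474.2, 29.2, 151.2], [483.0, 102.2, 153.9]]
```

>>> drive_tool --increments '[{"xyz": [0,0.25,0],"rot": [0,0,0]},{"xyz": [0,0.5,0],"rot": [0,0,0]},{"xyz": [0,0.75,0],"rot": [0,0,0]},{"xyz": [0,1.0,0],"rot": [0,0,0]},{"xyz": [0,1.2,0],"rot": [0,0,0]},{"xyz": [0,1.4,0],"rot": [0,0,0]},{"xyz": [0,1.6,0],"rot": [0,0,0]},{"xyz": [0,1.8,0],"rot": [0,0,0]}]'

```text
time: 13.38
eef_pos: [536.9, 24.3, 159.7]
ee_rot: [-3.141, -0.0, 1.658]
force: [-0.9, 0.4, -3.5]
opening: 27.0
gripper_force: 99.3
```

>>> drive_tool --increments '[{"xyz": [0,0.2,0],"rot": [0,0,0]},{"xyz": [0,0.4,0],"rot": [0,0,0]},{"xyz": [0,0.6,0],"rot": [0,0,0]},{"xyz": [0,0.8,0],"rot": [0,0,0]},{"xyz": [0,1.0,0],"rot": [0,0,0]},{"xyz": [0,1.2,0],"rot": [0,0,0]},{"xyz": [0,1.4,0],"rot": [0,0,0]},{"xyz": [0,1.4,0],"rot": [0,0,0]}]'

```text
time: 14.38
eef_pos: [606.8, 30.5, 159.6]
ee_rot: [3.141, -0.0, 1.658]
force: [0.6, -0.1, -3.3]
opening: 26.4
gripper_force: 99.1
```

Run:
```python
from h import *
ims=[]
for n in ("scene","side"):
    s=snapshot(n)
    uv=proj(s,[660,25,110]).astype(int)
    ims.append(cv2.resize(s["color"][uv[1]-75:uv[1]+75,uv[0]-100:uv[0]+100],(400,300),interpolation=2))
cv2.imwrite("pics/q.png",np.hstack(ims)[:,:,::-1])
```

```text
(no output)
```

View pics/q.png

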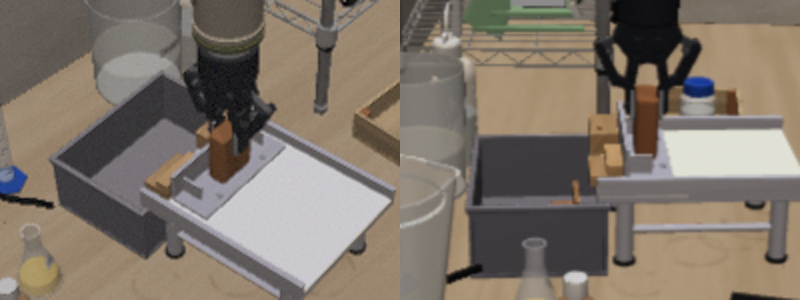

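The L has already fallen into the bin. The block and step are at the edge ahead of the blade, so I'll keep pushing.

>>> drive_tool --increments '[{"xyz": [0,0.15,0],"rot": [0,0,0]},{"xyz": [0,0.3,0],"rot": [0,0,0]},{"xyz": [0,0.45,0],"rot": [0,0,0]},{"xyz": [0,0.6,0],"rot": [0,0,0]},{"xyz": [0,0.75,0],"rot": [0,0,0]},{"xyz": [0,0.9,0],"rot": [0,0,0]},{"xyz": [0,1.05,0],"rot": [0,0,0]},{"xyz": [0,1.05,0],"rot": [0,0,0]}]'

```text
time: 15.48
eef_pos: [658.7, 35.0, 159.5]
ee_rot: [-3.141, -0.0, 1.658]
force: [-0.6, -0.0, -3.3]
opening: 26.9
gripper_force: 99.0
```

Run:
```python
from h import *
ims=[]
for n in ("scene","side"):
    s=snapshot(n)
    uv=proj(s,[690,25,90]).astype(int)
    ims.append(cv2.resize(s["color"][uv[1]-75:uv[1]+75,uv[0]-100:uv[0]+100],(400,300),interpolation=2))
    P,C=cloud(s);C=C.astype(int)
    m=(P[:,0]>650)&(P[:,0]<850)&(P[:,1]>-100)&(P[:,1]<160)&(P[:,2]>8)&(P[:,2]<150)&(C[:,0]>C[:,2]+35)
    print(n,m.sum(),np.percentile(P[m],[1,50,99],axis=0).round().tolist())
cv2.imwrite("pics/q2.png",np.hstack(ims)[:,:,::-1])
```

```text
scene 34 [[650.0, 24.0, 38.0], [659.0, 61.0, 135.0], [698.0, 113.0, 148.0]]
side 290 [[650.0, -68.0, 11.0], [732.0, 9.0, 42.0], [764.0, 67.0, 150.0]]
```

View pics/q2.png

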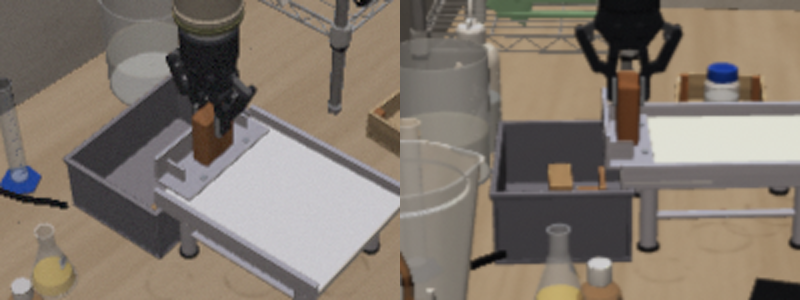

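>>> drive_tool --increments '[{"xyz": [0,0,-0.6],"rot": [0,0,0]},{"xyz": [0,0,-1.4],"rot": [0,0,0]},{"xyz": [0,-0.8,-1.6],"rot": [0,0,0]},{"xyz": [0,-1.6,-1.6],"rot": [0,0,0]},{"xyz": [0,-2.4,-1.6],"rot": [0,0,0]},{"xyz": [0,-3.2,-1.6],"rot": [0,0,0]},{"xyz": [0,-3.6,-1.6],"rot": [0,0,0]},{"xyz": [0,-3.6,-1.6],"rot": [0,0,0]}]'

```text
time: 16.58
eef_pos: [478.0, 19.1, 240.5]
ee_rot: [3.14, 0.0, 1.658]
force: [-0.1, 0.3, -1.8]
opening: 27.1
gripper_force: 100.3
```

```bash
python3 to.py 462 317 240 -14
python3 - <<'E'
from h import *
s=snapshot("scene")
uv=proj(s,[720,25,60]).astype(int)
cv2.imwrite("pics/q3.png",cv2.resize(s["color"][uv[1]-75:uv[1]+75,uv[0]-100:uv[0]+100],(400,300),interpolation=2)[:,:,::-1])
E
```

```text
[478.   19.1 240.5] [3.14  0.    1.658] xyz [5.964 0.198 0.011] rot [ 0.001 -0.     0.331] [-0.07  0.06 -0.03  1.74  0.    1.34 -0.02]
```

View pics/q3.png

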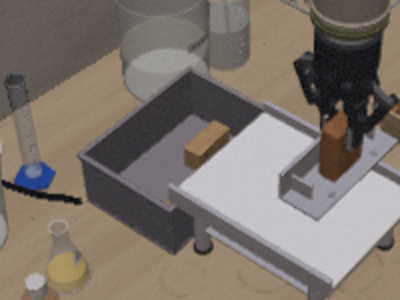

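The board is clear and one offcut is visible in the bin. The others lie by the near wall, and I'll check them numerically later. Now the pusher goes back to its pad.

>>> drive_tool --increments '[{"xyz": [0.5,0.02,0],"rot": [0,0,0.02]},{"xyz": [1.4,0.04,0],"rot": [0,0,0.07]},{"xyz": [2.3,0.08,0],"rot": [0,0,0.13]},{"xyz": [3.3,0.1,0],"rot": [0,0,0.19]},{"xyz": [4.3,0.14,0],"rot": [0,0,0.25]},{"xyz": [5.2,0.18,0],"rot": [0,0,0.3]},{"xyz": [5.8,0.2,0],"rot": [0,0,0.331]},{"xyz": [5.96,0.2,0],"rot": [0,0,0.331]}]'

```text
time: 17.62
eef_pos: [462.5, 320.0, 239.2]
ee_rot: [-3.14, -0.001, 1.33]
force: [0.0, -0.4, -2.3]
opening: 26.8
gripper_force: 100.3
```

>>> drive_tool --increments '[{"xyz": [0,0,0.3],"rot": [0,0,0]},{"xyz": [0,0,1.1],"rot": [0,0,0]},{"xyz": [0,0,2.0],"rot": [0,0,0]},{"xyz": [0,0,2.9],"rot": [0,0,0]},{"xyz": [0,0,3.4],"rot": [0,0,0]},{"xyz": [0,0,3.55],"rot": [0,0,0]},{"xyz": [0,0,3.6],"rot": [0,0,0]},{"xyz": [0,0,3.6],"rot": [0,0,0]}]'

```text
time: 18.62
eef_pos: [463.9, 317.2, 60.9]
ee_rot: [3.14, -0.001, 1.326]
force: [-0.8, 0.5, -2.9]
opening: 27.1
gripper_force: 100.1
```

```bash
python3 to.py 462 317 57 -14
```

```text
[463.9 317.2  60.9] [ 3.140e+00 -1.000e-03  1.326e+00] xyz [-0.012 -0.036  0.077] rot [ 0.001 -0.001 -0.   ] [-0.46  0.41 -0.24  1.75  0.11  1.   -0.99]
```

>>> drive_tool --increments '[{"xyz": [0,0,0.03],"rot": [0,0,0]},{"xyz": [0,0,0.05],"rot": [0,0,0]},{"xyz": [0,0,0.07],"rot": [0,0,0]},{"xyz": [0,0,0.07],"rot": [0,0,0]}]'

```text
time: 19.12
eef_pos: [463.6, 317.3, 58.0]
ee_rot: [3.14, -0.001, 1.327]
force: [-3.0, -3.3, 9.2]
opening: 26.5
gripper_force: 102.1
```

Contact with the pad. I'll release slowly and retreat.

>>> drive_tool --increments '[{"xyz": [0,0,0],"rot": [0,0,0]},{"xyz": [0,0,0],"rot": [0,0,0]},{"xyz": [0,0,0],"rot": [0,0,0]},{"xyz": [0,0,0],"rot": [0,0,0]}]' --hand 60 --force 20

```text
time: 19.62
eef_pos: [463.0, 317.1, 56.2]
ee_rot: [-3.141, 0.0, 1.327]
force: [0.4, -0.0, -0.3]
opening: 60.1
gripper_force: 0.0
```

>>> drive_tool --increments '[{"xyz": [0,0,-0.4],"rot": [0,0,0]},{"xyz": [0,0,-1.2],"rot": [0,0,0]},{"xyz": [0,0,-2.2],"rot": [0,0,0]},{"xyz": [0,0,-3.2],"rot": [0,0,0]},{"xyz": [0,0,-3.6],"rot": [0,0,0]},{"xyz": [0,0,-3.6],"rot": [0,0,0]}]'

```text
time: 20.38
eef_pos: [463.8, 317.7, 238.1]
ee_rot: [3.139, -0.003, 1.327]
force: [0.2, 0.1, -0.1]
opening: 60.4
gripper_force: 0.0
```

```bash
python3 to.py 650 60 280 0;python3 - <<'E'
from h import *
s=snapshot("wrist");P,C=cloud(s);C=C.astype(int)
b=(P[:,0]>400)&(P[:,0]<560)&(P[:,1]>180)&(P[:,1]<450)
for n,m in(("grip",b&(P[:,2]>86)&(P[:,2]<98)),("blade",b&(P[:,2]>44)&(P[:,2]<55)&(C.min(1)>80))):
    q=P[m];print(n,m.sum(),cv2.minAreaRect(q[:,:2].astype(np.float32)),np.percentile(q[:,2],[5,50,95]))
E
```

```text
[463.8 317.7 238.1] [ 3.139e+00 -3.000e-03  1.327e+00] xyz [-4.099  4.86  -0.837] rot [ 0.003 -0.003 -0.244] [-0.45  0.25 -0.25  1.53  0.06  1.36 -0.95]
grip 2873 ((462.3041687011719, 314.5790100097656), (58.88957595825195, 27.755876541137695), 76.68267822265625) [88.09942424 91.98858127 93.41671316]
blade 1509 ((483.3992004394531, 308.37933349609375), (169.537353515625, 16.646648406982422), 75.86537170410156) [47.40954871 49.23890198 50.5621071 ]
```

>>> drive_tool --increments '[{"xyz": [-0.5,0.6,-0.84],"rot": [0,0,-0.03]},{"xyz": [-1.3,1.5,-0.84],"rot": [0,0,-0.06]},{"xyz": [-2.0,2.4,-0.84],"rot": [0,0,-0.1]},{"xyz": [-2.7,3.3,-0.84],"rot": [0,0,-0.15]},{"xyz": [-3.4,4.3,-0.84],"rot": [0,0,-0.2]},{"xyz": [-4.2,5.3,-0.84],"rot": [0,0,-0.24]},{"xyz": [-4.8,6.0,-0.84],"rot": [0,0,-0.24]},{"xyz": [-4.8,6.0,-0.84],"rot": [0,0,-0.24]}]'

```text
time: 21.42
eef_pos: [696.9, 5.7, 274.0]
ee_rot: [-3.136, 0.003, 1.559]
force: [0.5, 0.5, 0.1]
opening: 60.2
gripper_force: 0.0
```

Run:
```python
from h import *
print(read_state()["eef_pos"])
s=snapshot("wrist");P,C=cloud(s);C=C.astype(int)
im=s["color"].astype(int);z=s["z_map"]
mask=((im[:,:,0]>im[:,:,2]+30)).astype(np.uint8)
n,lab,st,c=cv2.connectedComponentsWithStats(mask)
v,u=np.nonzero(z>0);L=lab[v,u]
for i in range(1,n):
    if st[i,4]<150: continue
    q=P[L==i]
    if len(q): print(st[i].tolist(),np.median(q,axis=0).round(),np.percentile(q,[3,97],axis=0).round().tolist(),cv2.minAreaRect(q[:,:2].astype(np.float32))[1])
b=(P[:,2]>88)&(P[:,2]<100)&(P[:,0]>640)&(P[:,0]<880)&(P[:,1]>-130)&(P[:,1]<190)&(C.max(1)<150)
print("rim",np.percentile(P[b],[1,99],axis=0).round(),cv2.minAreaRect(P[b,:2].astype(np.float32)))
sc=snapshot("scene");P,C=cloud(sc)
for nm,a in(("flask",(690,760,240,310)),("amb",(640,710,320,390))):
    m=(P[:,0]>a[0])&(P[:,0]<a[1])&(P[:,1]>a[2])&(P[:,1]<a[3])&(P[:,2]>90)&(P[:,2]<112);print(nm,P[m].mean(0).round(1))
```

```text
[696.85640203   5.67512931 274.02022418]
[0, 0, 313, 48, 8677] [497. 173.   0.] [[406.0, 153.0, -1.0], [635.0, 185.0, 2.0]] (295.3974304199219, 39.38084030151367)
[485, 0, 155, 255, 35154] [937.  76.   0.] [[861.0, -34.0, -1.0], [1014.0, 172.0, 2.0]] (187.1040496826172, 274.5351257324219)
[287, 62, 57, 82, 4042] [693.  94.  29.] [[671.0, 61.0, 18.0], [715.0, 124.0, 39.0]] (48.49352264404297, 71.66991424560547)
[309, 171, 43, 81, 2578] [706.  -5.  13.] [[689.0, -39.0, 11.0], [724.0, 27.0, 42.0]] (37.5159797668457, 75.85922241210938)
[354, 177, 41, 81, 2551] [747. -10.  41.] [[732.0, -46.0, 26.0], [763.0, 23.0, 43.0]] (30.256153106689453, 72.14171600341797)
[426, 295, 62, 49, 1250] [ 852. -131.    0.] [[817.0, -162.0, -1.0], [876.0, -110.0, 2.0]] (36.05739974975586, 131.6210174560547)
[221, 301, 198, 135, 19806] [ 700. -199.    0.] [[597.0, -271.0, -1.0], [793.0, -125.0, 2.0]] (308.76409912109375, 229.4608154296875)
[0, 323, 183, 93, 6859] [ 395. -173.    1.] [[318.0, -236.0, -1.0], [520.0, -145.0, 2.0]] (320.24249267578125, 112.50918579101562)
[56, 430, 15, 25, 157] [ 377. -298.    1.] [[365.0, -315.0, -1.0], [644.0, 13.0, 348.0]] (433.4067687988281, 9.631146430969238)
[131, 438, 27, 42, 888] [ 476. -318.    7.] [[463.0, -349.0, 5.0], [491.0, -292.0, 10.0]] (398.3251647949219, 39.07387161254883)
[478, 438, 36, 42, 904] [ 905. -338.    0.] [[892.0, -360.0, -1.0], [929.0, -300.0, 2.0]] (38.66722869873047, 439.8725280761719)
rim [[649. -93.  88.]
 [851. 158.  98.]] ((751.7909545898438, 13.445098876953125), (171.95346069335938, 311.0025634765625), 8.73547649383545)
flask [722.3 274.9  99.6]
amb [669.  353.4 102.5]
```

```bash
python3 -c "
from bench import *
print(hand_in())"
```

```text
the job is handed in; nothing more can be done
None
```

The job is handed in: by camera measurement the jar was upright in the crate when released, all three offcuts are in the bin, the pusher is back on its pad and the flask and bottle have not moved; no verdict came back.

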